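Close up a row of ornament blocks in the corner of a galley

ROBOT

A 7-joint arm with a two-finger parallel gripper is mounted at the origin on the work surface. World frame = base frame: x ahead of the robot, y to its left, z up, the work surface at z = 0. Lengths are in m, angles in rad, forces in N, time in s.
With the tool pointing down it reaches from about 0.35 to 0.9 m from the base axis. Payload 19.9 kg.
Tool frame: the origin (TCP) lies between the finger pads; the fingertips stand 19 mm ahead of it and the grasp point (between the pads) is the TCP; z points along the fingers, y is the line along which they close (so a half turn about z gives the same grasp; the last joint's range is limited). The gripper opens to 94 mm and grips with 3 to 60 N. Pads are 16 mm wide; open, the fingers measure 119 mm over their backs; the gripper's body (75 mm by 177 mm) begins 78 mm behind the grasp point.
Start: joints at [-1.357, 0.417, -0.01, 1.614, 0.005, 1.111, -0.053], TCP at [0.158, 0.605, 0.224] pointing down, gripper open.
Joint ranges: [-2.81, 2.81], [-0.39, 2.02], [-1.27, 1.25], [0.06, 2.57], [-1.19, 4.33], [0.19, 2], [-2.82, 2.82]. Speed limits (rad/s): [1.89, 1.89, 2.39, 2.39, 3.01, 3.01, 3.01].

INTERFACE

Orientations are given as a 3x3 rotation matrix whose columns are the frame's x, y, z axes.
In Python, from rig import robot gives the robot as it stands. Calls block until the motion is done:
- robot.move_ptp(position, orientation): joint-space move of the TCP to a pose.
- robot.move_linear(position, velocity=0.15, frame=None, threshold=None): straight line of the TCP; frame=None keeps the orientation; velocity is the mean speed in m/s. With threshold (N) it stops when the force on the tool has changed by that much, and returns True; else False.
- robot.goto_joints(angles): joint-space move.
- robot.gripper_to(opening): finger opening in m; the grip force is fixed at half the most; returns when the fingers have stopped.
- robot.pause(seconds).
- robot.ik(position, orientation): joint angles nearest the present ones, or None.
- robot.get_state(): the state.
- robot.grab_frame(name): name is "scene" or "top"; returns the picture (400x640x3 uint8, red, green, blue); there is no depth.
- robot.camera_info(name): a dict with "fx", "fy", "cx", "cy" (pixels), "dist" ([k1, k2, p1, p2, k3] as OpenCV has them; the pictures are not rectified), "rvec" (rotation vector, rad) and "tvec" (3), from world to camera coordinates, as OpenCV has them. Camera axes: x right, y down, z forward; pixel columns grow to the right and rows downward; lengths in m; the calibration is good to about 2 mm. A picture is of the moment at which its call begins. camera_info takes no time and is no camera call.
A pose or a line that the arm cannot do raises robot.PlanningError and nothing moves.
- robot.sign_off(): hands the job in; it is judged then, once.
The state is a dict: "time": time; "qpos": joint angles; "joint_vel": joint speeds; "effort": joint torques, N m; "ee_pos": TCP position; "tool_rot": TCP orientation; "force": force on the tool from outside, world axes, zero at the start; "moment": the same for the moment, N m; "opening": finger opening in m; "grasp_force": force on a finger pad.
Only numpy, scipy, OpenCV 4.12 (cv2) and the standard library are available. Lean on these libraries where they do the work, as an engineer would, in place of code of your own. Each camera call takes 0.05 s, during which the arm holds its last target. There are 200 camera calls.

TASK

Close up the three picture blocks on the steel galley into one straight, tight row along its long side rail, the first block in the corner against the short head rail: face up, square, no gaps between them, flush to both rails. Finish while pressing the row into that corner, so that it bears firmly on the head rail and on the side rail at once, and keep holding it there, as for a helper about to lock it up; do not let go. The order of the blocks does not matter; do not tip them over, and leave the ink tub, brayer and mallet where they are.

Things in the scene. Friction and masses are not known exactly. Their poses are not given: they have to be found in the camera images.
- corner (a point): the point on the galley's bed, 3 mm above the bench, where the inner faces of its two rails meet. Its x axis runs along the inner face of the side rail, away from the head rail; its y axis runs along the inner face of the head rail, away from the side rail; z up. Blocks on the bed have positive x and y in this frame: a finished row has block centres at x = 21, 63 and 105 mm, all at y = 30 mm
- galley: steel galley, a flat tray fixed to the bench: bed 330 mm (x) by 165 mm (y) by 3 mm thick, with rails on two sides only; the other two sides are open. Origin: centre of its underside; axes parallel to those of corner, which lies at x = -160, y = -77.5, z = 3 mm from it. It is turned differently each time, with the side rail on the side far from the robot and the head rail on the robot's right
- head_rail: short dark steel rail of the galley across its -x end, 165 mm long, 5 mm thick, standing 15 mm above the bed (8 mm lower than the blocks). Same origin and axes as galley. Rigid
- side_rail: long dark steel rail of the galley along its -y edge, 325 mm long, 5 mm thick, standing 15 mm above the bed. Same origin and axes as galley. Rigid
- block_leaf: wood block 42 mm (its x) by 60 mm (its y) by 23.3 mm high with a green lino face on top carrying a white leaf ornament, about 70 g, loose on the galley bed; a light push slides it, but the sides rub, so a turned block pushed hard on a rail can jam askew until it is pushed along the row or squared. Origin: centre of its underside; z up; its x lies roughly along the side rail at the start, turned by up to 0.4 rad. All three blocks have the same size
- block_star: wood block 42 mm (its x) by 60 mm (its y) by 23.3 mm high with a terracotta-red lino face on top carrying a white star ornament, about 70 g, loose on the galley bed; a light push slides it, but the sides rub, so a turned block pushed hard on a rail can jam askew until it is pushed along the row or squared. Origin: centre of its underside; z up; its x lies roughly along the side rail at the start, turned by up to 0.4 rad. All three blocks have the same size
- block_diamond: wood block 42 mm (its x) by 60 mm (its y) by 23.3 mm high with a blue lino face on top carrying a white diamond ornament, about 70 g, loose on the galley bed; a light push slides it, but the sides rub, so a turned block pushed hard on a rail can jam askew until it is pushed along the row or squared. Origin: centre of its underside; z up; its x lies roughly along the side rail at the start, turned by up to 0.4 rad. All three blocks have the same size
- ink_tub: bystander: white tub with a yellow lid, 86 mm across, 48 mm high, on the bench beyond the head rail. Origin: centre of its underside
- brayer: bystander: ink roller (black rubber roller 34 mm thick, 80 mm wide, wooden handle), 180 mm long along its x, roller to +x, lying beyond the side rail. Origin: on the bench under the front end of the handle, 75 mm behind the roller's axis
- mallet: bystander: wooden mallet lying on the bench off the galley's open end; head 60 x 105 x 60 mm centred 95 mm along its x, handle to -x, 225 mm long in all. Origin: on the bench under the handle, 95 mm behind the head's centre
Mind the look-alikes: they are no part of the job. What is shaped like the block_star but pink or purple is not meant.

How it is judged:
By the outcome, as a careful person would: the job done as asked, in the order asked, and still so for the second after the job is handed in, while the arm keeps its last pose, push and grip.
It also fails if it takes over 72 s, if anything falls off the work surface, if the arm or the gripper's body presses on something with over 40 N, if the wrist force passes 120 N, or if a joint passes its speed limit or range.

## Working session

There is one attempt and no reset: what is moved stays moved. The work goes in short steps, each a Python script; the robot and the scene stay as the last script left them, time stands still between calls to the robot, and variables do not carry over. Pictures are saved under pics/ and viewed, at most 10 in all, crops included, and the job is handed in when it is done.

```bash
mkdir -p pics; ls; python3 - <<'E'
from rig import robot
import cv2
for n in ("scene","top"):
    cv2.imwrite(f"pics/{n}0.png",robot.grab_frame(n)[:,:,::-1]); print(robot.camera_info(n))
print(robot.get_state())
E
```

```text
pics
{'fx': 481.0452822568637, 'fy': 481.0452822568637, 'cx': 313.51742000870604, 'cy': 196.99822422980407, 'dist': array([-0.14047316,  0.        ,  0.        ,  0.        ,  0.        ]), 'rvec': array([ 2.23488088,  1.07970508, -0.36948965]), 'tvec': array([-0.3782357 , -0.26573378,  1.42773077])}
{'fx': 436.3065673553116, 'fy': 436.3065673553116, 'cx': 322.8780881286436, 'cy': 203.94413138917557, 'dist': array([-0.01385164,  0.        ,  0.        ,  0.        ,  0.        ]), 'rvec': array([ 2.12648522, -2.13306638,  0.19394341]), 'tvec': array([0.04743587, 0.50402562, 0.86792381])}
{'time': 0.1, 'qpos': array([-1.35752149,  0.41789685, -0.01029742,  1.61410712,  0.00467255,
        1.11070344, -0.05299739]), 'joint_vel': array([-2.94758697e-04, -1.78924705e-03,  6.87710926e-04, -3.05292108e-03,
       -4.37729281e-04,  5.48655980e-05, -2.45718844e-04]), 'effort': array([ 1.04488576e-03, -8.52585053e+01,  6.39524963e-01, -4.26705909e+01,
       -4.89436090e-02,  1.63771649e-02,  5.69748511e-05]), 'ee_pos': array([0.15744195, 0.60451562, 0.22390162]), 'tool_rot': array([[-9.67718379e-01,  2.52033912e-01, -2.13354927e-04],
       [ 2.52033994e-01,  9.67717790e-01, -1.06968706e-03],
       [-6.31300556e-05, -1.08892852e-03, -9.99999405e-01]]), 'force': array([ 0.05689655,  0.77261371, -0.76747727]), 'moment': array([ 0.03882336, -0.02743479, -0.0360716 ]), 'grasp_force': 0.0, 'opening': 0.09415630309968095}
```

View pics/top0.png

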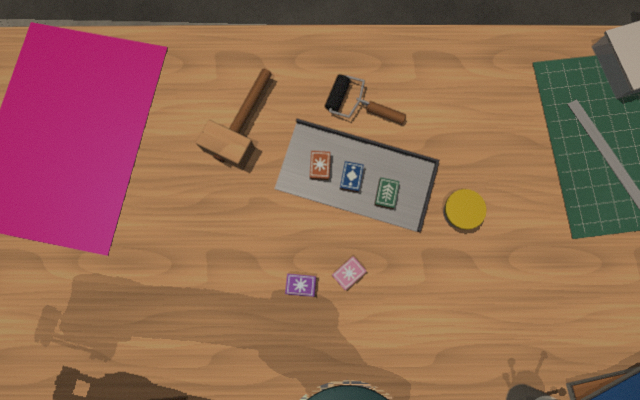

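View pics/scene0.png

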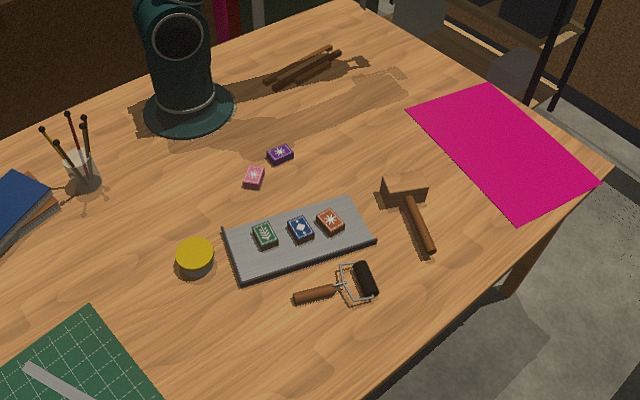

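Both views show the galley with leaf (387,193), diamond (352,176) and star (320,165) in the top picture. The corner is near (437,160). The pink and purple look-alikes lie off the galley, nearer the robot.

```bash
cat > vis.py <<'E'
import cv2, numpy as np
from rig import robot
def ray(name,uv,z):
    c=robot.camera_info(name);K=np.array([[c["fx"],0,c["cx"]],[0,c["fy"],c["cy"]],[0,0,1]])
    R=cv2.Rodrigues(c["rvec"])[0];o=-R.T@c["tvec"]
    n=cv2.undistortPoints(np.array(uv,float).reshape(-1,1,2),K,c["dist"]).reshape(-1,2)
    d=np.c_[n,np.ones(len(n))]@R
    return (o+d*((z-o[2])/d[:,2])[:,None])[:,:2]
HUE={"leaf":(50,85),"star":(3,14),"diamond":(98,118)}
def blocks(name,img,box):
    """block tops -> centre, angle of the short side, sizes"""
    x0,y0,x1,y1=box;hsv=cv2.cvtColor(img,cv2.COLOR_RGB2HSV);out={}
    for k,(a,b) in HUE.items():
        m=cv2.inRange(hsv,(a,90,40),(b,255,255));w=np.zeros_like(m);w[y0:y1,x0:x1]=m[y0:y1,x0:x1]
        cs=cv2.findContours(w,cv2.RETR_EXTERNAL,cv2.CHAIN_APPROX_NONE)[0]
        c=max(cs,key=cv2.contourArea).reshape(-1,2)
        p=ray(name,c,.0263).astype(np.float32)
        r=cv2.minAreaRect(p*1000);bx=cv2.boxPoints(r)
        e=[bx[1]-bx[0],bx[2]-bx[1]];e.sort(key=np.linalg.norm)
        s=e[0] if e[0][1]>0 else -e[0]   # galley x points to world +y
        out[k]=(np.array(r[0])/1000,np.arctan2(s[1],s[0]),[np.linalg.norm(v) for v in e],len(c))
    return out
E
python3 - <<'E'
import cv2
from vis import *
t=cv2.imread("pics/top0.png");s=cv2.imread("pics/scene0.png")
for n,i,b in (("top",t,(270,115,445,240)),("scene",s,(215,190,385,290))):
    for k,v in blocks(n,i[:,:,::-1].copy(),b).items(): print(n,k,v)
for n,uv in (("top",[(297,122),(438,159),(421,231),(276,188)]),):
    print(ray(n,uv,.018)); print(ray(n,uv,.003))
c=cv2.resize(t[112:242,265:450],None,fx=4.3,fy=4.3,interpolation=cv2.INTER_CUBIC);cv2.imwrite("pics/topc.png",c)
E
```

```text
top leaf (array([ 0.54965308, -0.10546468]), np.float32(2.3272655), [np.float32(4.6974344), np.float32(10.678276)], 10)
top star (array([ 0.56065857, -0.02473463]), np.float32(3.1383462), [np.float32(256.7734), np.float32(374.21848)], 1045)
top diamond (array([ 0.57009534, -0.01643744]), np.float32(1.3838692), [np.float32(30.553621), np.float32(45.585247)], 100)
scene leaf (array([ 0.53515637, -0.0769943 ]), np.float32(1.3293769), [np.float32(4.2516093), np.float32(35.870518)], 27)
scene star (array([0.60231335, 0.04993175]), np.float32(1.5136737), [np.float32(52.40174), np.float32(71.678314)], 85)
scene diamond (array([ 0.57041376, -0.0134995 ]), np.float32(1.3695521), [np.float32(30.3923), np.float32(44.618362)], 57)
[[ 0.69495237  0.10288669]
 [ 0.60878263 -0.20784718]
 [ 0.44975909 -0.16345078]
 [ 0.54444027  0.14732898]]
[[ 0.70066695  0.10375511]
 [ 0.61310038 -0.21201582]
 [ 0.45149904 -0.16689975]
 [ 0.54771502  0.14891781]]
```

View pics/topc.png

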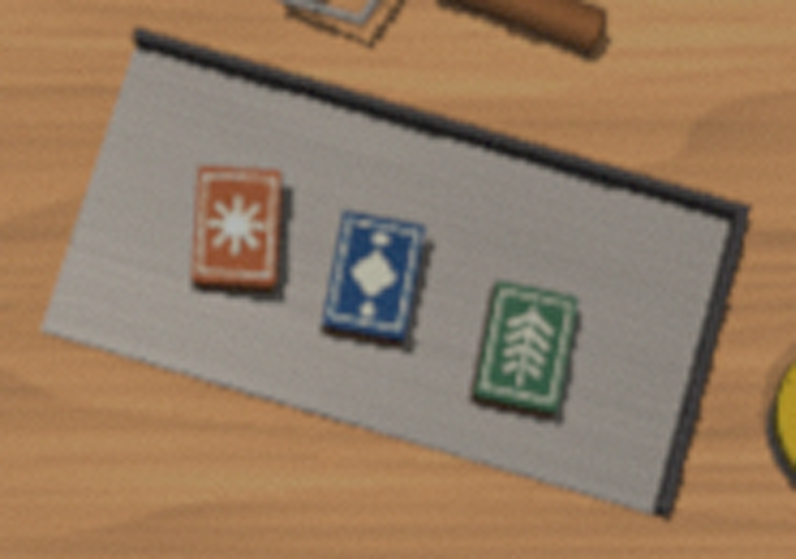

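The crop shows rails along the top and right edges, with their outer corner at crop (747,207), and open edges on the left and bottom. The three blocks lie apart, turned by a few tenths of a radian. I'll fit the edges with lines and use more robust block masks.

```bash
cat > vis.py <<'E'
import cv2, numpy as np
from rig import robot
def ray(name,uv,z):
    c=robot.camera_info(name);K=np.array([[c["fx"],0,c["cx"]],[0,c["fy"],c["cy"]],[0,0,1]])
    R=cv2.Rodrigues(c["rvec"])[0];o=-R.T@c["tvec"]
    n=cv2.undistortPoints(np.array(uv,float).reshape(-1,1,2),K,c["dist"]).reshape(-1,2)
    d=np.c_[n,np.ones(len(n))]@R
    return (o+d*((z-o[2])/d[:,2])[:,None])[:,:2]
HUE={"leaf":(35,95),"star":(3,13),"diamond":(98,125)}
UP=4
def up(img): return cv2.resize(img,None,fx=UP,fy=UP,interpolation=cv2.INTER_LINEAR)
def topx(c): return (c+.5)/UP-.5
def blocks(name,img,poly):
    hsv=cv2.cvtColor(up(img),cv2.COLOR_RGB2HSV);out={}
    w=np.zeros(hsv.shape[:2],np.uint8);cv2.fillPoly(w,[np.int32(np.array(poly)*UP)],255)
    for k,(a,b) in HUE.items():
        m=cv2.inRange(hsv,(a,70 if k!="star" else 110,50),(b,255,255))&w
        m=cv2.morphologyEx(m,cv2.MORPH_CLOSE,np.ones((15,15)));m=cv2.morphologyEx(m,cv2.MORPH_OPEN,np.ones((7,7)))
        c=max(cv2.findContours(m,cv2.RETR_EXTERNAL,cv2.CHAIN_APPROX_NONE)[0],key=cv2.contourArea).reshape(-1,2)
        r=cv2.minAreaRect(ray(name,topx(c),.0263).astype(np.float32)*1000);bx=cv2.boxPoints(r)
        e=sorted([bx[1]-bx[0],bx[2]-bx[1]],key=np.linalg.norm);s=e[0] if e[0][1]>0 else -e[0]
        out[k]=(np.array(r[0])/1000,float(np.arctan2(s[1],s[0])),[round(float(np.linalg.norm(v)),1) for v in e])
    return out
TOPPOLY=[(299,127),(434,162),(418,226),(280,186)]
E
python3 - <<'E'
import cv2
from vis import *
for n in("top","scene"):
    c=robot.camera_info(n);print(n,-cv2.Rodrigues(c["rvec"])[0].T@c["tvec"])
t=cv2.imread("pics/top0.png")[:,:,::-1].copy();s=cv2.imread("pics/scene0.png")[:,:,::-1].copy()
for n,i,b in (("top",t,TOPPOLY),("scene",s,[(226,230),(348,200),(372,238),(245,278)])):
    for k,v in blocks(n,i,b).items(): print(n,k,v)
hsv=cv2.cvtColor(up(t),cv2.COLOR_RGB2HSV)
m=cv2.inRange(hsv,(0,0,0),(179,75,255));w=np.zeros_like(m);w[116*UP:236*UP,272*UP:443*UP]=255;m&=w
m=cv2.morphologyEx(m,cv2.MORPH_CLOSE,np.ones((25,25)));m=cv2.morphologyEx(m,cv2.MORPH_OPEN,np.ones((9,9)))
c=max(cv2.findContours(m,cv2.RETR_EXTERNAL,cv2.CHAIN_APPROX_NONE)[0],key=cv2.contourArea).reshape(-1,2)
cor=np.array([(297,120.5),(438,160),(420.5,232),(275,188.5)])
L=[]
for i,z in enumerate((.018,.018,.003,.003)): # far, right(head), near, left
    a,b=cor[i],cor[(i+1)%4];p=topx(c);d=(b-a)/np.linalg.norm(b-a)
    u=(p-a)@d;q=np.abs((p-a)@[-d[1],d[0]]);k=(q<5)&(u>10)&(u<np.linalg.norm(b-a)-10)
    P=ray("top",p[k],z);f=cv2.fitLine(P.astype(np.float32),cv2.DIST_HUBER,0,1e-4,1e-4).ravel()
    dd=f[:2]*np.sign(f[1] if i%2==0 else -f[0]);L.append((f[2:],dd));print(i,k.sum(),f[2:],dd, np.arctan2(dd[1],dd[0]))
# yaw of galley x
y=[np.arctan2(d[1],d[0])+(np.pi/2*(i%2) if 0 else 0) for i,(p,d) in enumerate(L)]
th=np.average([y[0],y[2]]);th2=np.average([np.arctan2(L[i][1][1],L[i][1][0])-np.pi/2 for i in (1,3)])%(2*np.pi)
print("yaw",th,th2)
a=th;X=np.array([np.cos(a),np.sin(a)]);Y=np.array([-X[1],X[0]])
pr=[L[0][0]@Y,L[1][0]@X,L[2][0]@Y,L[3][0]@X];print("extent",pr[3]-pr[1],pr[2]-pr[0])
print("cornerA",X*(pr[1]+.005)+Y*(pr[0]+.005),"cornerB",X*(pr[3]-.325)+Y*(pr[2]-.160))
E
```

```text
top [0.34242235 0.04931453 0.94334445]
scene [ 1.09904657 -0.41869259  0.93214001]
top leaf (array([ 0.51755463, -0.08723523]), 2.923597812652588, [29.5, 35.3])
top star (array([0.5935011 , 0.05115668]), 1.494320273399353, [41.5, 62.7])
top diamond (array([ 0.5687157 , -0.01730146]), 1.362702488899231, [39.7, 60.2])
scene leaf (array([ 0.53675159, -0.09107559]), 1.3481873273849487, [42.3, 56.4])
scene star (array([0.60158295, 0.05026662]), 1.5113935470581055, [51.9, 71.1])
scene diamond (array([ 0.57113934, -0.01387164]), 1.373847246170044, [42.9, 61.0])
0 486 [ 0.6542393  -0.05384828] [0.29414874 0.95575964] 1.2722316
1 209 [ 0.52579135 -0.18460943] [-0.95556414  0.29478323] 2.842364
2 505 [ 0.4970525  -0.00797508] [0.29316568 0.95606166] 1.27326
3 195 [0.6247533  0.12916428] [-0.95539486  0.29533133] 2.8417904
yaw 1.2727458 1.2712809
extent 0.32900056 0.16372755
cornerA [ 0.6031454  -0.20314209] cornerB [ 0.6040683  -0.20447111]
```

```bash
cat > arm.py <<'E'
import numpy as np
from rig import robot
C=np.array([.6036,-.2038]);TH=1.272
def R2(a): return np.array([[np.cos(a),-np.sin(a)],[np.sin(a),np.cos(a)]])
def w(x,y,z): return np.r_[C+R2(TH)@[x/1000,y/1000],z]      # corner frame (mm) -> world
def g(p): return R2(TH).T@(np.asarray(p)[:2]-C)*1000
def rot(yaw,flip=-1):                                     # tool y along +-(y axis of a frame turned by yaw), z down
    y=flip*np.array([-np.sin(yaw),np.cos(yaw),0]);z=np.array([0,0,-1.]);return np.c_[np.cross(y,z),y,z]
def F(): f=robot.get_state()["force"];return np.r_[R2(TH).T@f[:2],f[2]].round(1)   # corner axes
def where(t=""): s=robot.get_state();print(t,"t",round(s["time"],2),"g",g(s["ee_pos"]).round(1),"z",s["ee_pos"][2].round(4),"F",F(),"open",round(s["opening"]*1000,1))
E
python3 - <<'E'
from vis import *; from arm import *
f=lambda L:ray("top",np.array(L)/4.3+[265,112],.0263)
for k,L in {"leaf":[(497,280),(580,297),(560,418),(473,402)],"star":[(200,165),(285,172),(276,290),(192,282)],"dia":[(343,210),(427,226),(404,342),(322,328)]}.items():
    p=f(L);c=p.mean(0);l=(p[0]+p[3]-p[1]-p[2])/2;print(k,c,g(c),np.arctan2(l[1],l[0])-TH,np.linalg.norm(l))
for fl in (1,-1):
    for q in ([70,60,.1],[21,30,.039],[105,30,.039]):
        s=robot.ik(w(*q),rot(TH,fl));print(fl,None if s is None else s.round(2))
    print("press",[None if s is None else s.round(2) for s in [robot.ik(w(93,50,.03),rot(TH-np.pi/2-np.radians(25)+(np.pi if fl>0 else 0)))]])
E
```

```text
leaf [ 0.53071348 -0.09340877] [ 84.04434616 102.15290139] 0.0996635419096834 0.043081453443496856
star [0.59395548 0.05087369] [240.55042385  84.1855016 ] 0.20492738223971796 0.042842714567365936
dia [ 0.56822148 -0.01730384] [167.8184173   88.70983956] 0.11215364874204004 0.042348441472378276
1 [ 0.93  0.77 -1.09  1.81  0.78  1.07  2.39]
1 [-0.48  0.95  1.08  1.81 -0.98  1.03 -2.44]
1 [ 0.84  0.94 -1.09  1.74  0.94  1.08  2.26]
press [array([-0.38,  0.72,  0.68,  1.85, -0.62,  0.8 ,  1.46])]
-1 [-0.52  0.68  0.92  1.85 -0.66  0.95  0.41]
-1 [-0.37  0.81  0.86  1.81 -0.77  0.9   0.56]
-1 [-0.33  0.71  0.6   1.79 -0.53  0.81  0.23]
press [array([-0.62,  0.94,  1.08,  1.85, -1.  ,  1.01, -1.4 ])]
```

```bash
cat >> arm.py <<'E'
ZG=.039
def pick(c,yaw):
    o=rot(yaw);robot.move_ptp(np.r_[c,.075],o);robot.move_linear(np.r_[c,ZG],velocity=.1)
    robot.gripper_to(.05);where("grip")
def place(x,y=30):
    """slide the held block square to just off its seat"""
    robot.move_linear(w(x+25,y+25,ZG),velocity=.15,frame=rot(TH))
    robot.move_linear(w(x+6,y+4,ZG),velocity=.12);where("near")
E
python3 - <<'E'
from arm import *
pick(np.array([.532,-.0925]),TH+.09)
if robot.get_state()["opening"]>.055:
    place(21)
    print(robot.move_linear(w(12,34,ZG),velocity=.03,threshold=6));where("x")
    y=g(robot.get_state()["ee_pos"])
    print(robot.move_linear(w(y[0],22,ZG),velocity=.03,threshold=6));where("y")
E
```

```text
grip t 4.08 g [ 85.4 101.1] z 0.0392 F [0.3 0.8 3.9] open 59.4
near t 5.02 g [27.2 34.2] z 0.0391 F [-2.2 -3.5  4.9] open 59.5
True
x t 5.24 g [26.8 34.3] z 0.0391 F [0.1 0.2 6.2] open 59.4
True
y t 5.45 g [26.9 33.7] z 0.039 F [0.5 1.1 8.8] open 59.6
```

```bash
python3 - <<'E'
from arm import *
ZG=.0398
robot.move_linear(w(27,34,ZG),velocity=.03);where("lift")
robot.pause(.2);where()
print(robot.move_linear(w(14,34,ZG),velocity=.03,threshold=10));where("x")
robot.pause(.1);where()
x=g(robot.get_state()["ee_pos"])[0]
print(robot.move_linear(w(x,22,ZG),velocity=.03,threshold=10));where("y");robot.pause(.1);where()
E
```

```text
lift t 5.7 g [27.9 34.7] z 0.0395 F [ 0.4  0.2 -0.5] open 59.8
 t 5.9 g [27.2 34.2] z 0.0397 F [ 0.7  0.3 -1.1] open 59.9
True
x t 6.24 g [20.3 34.1] z 0.0396 F [ 3.7 -0.2  1.2] open 59.4
 t 6.34 g [20.4 34.1] z 0.0394 F [ 3.4 -0.9  1.1] open 59.4
True
y t 6.65 g [20.5 29.3] z 0.0389 F [1.6 1.8 7.1] open 59.7
 t 6.75 g [20.5 29.4] z 0.0389 F [0.9 1.5 3.9] open 59.6
```

```bash
cat >> arm.py <<'E'
def seat(x,y=30,z=.0398,n=10):
    robot.move_linear(w(x+6,y+4,z),velocity=.04)
    print(robot.move_linear(w(x-8,y+4,z),velocity=.03,threshold=n));where("x")
    a=g(robot.get_state()["ee_pos"])[0]
    print(robot.move_linear(w(a,y-8,z),velocity=.03,threshold=n));where("y")
def release():
    robot.gripper_to(.094);p=robot.get_state()["ee_pos"];robot.move_linear(np.r_[p[:2],.09],velocity=.15)
E
python3 - <<'E'
from arm import *
release()
pick(np.array([.569,-.0163]),TH+.105)
if robot.get_state()["opening"]>.055:
    robot.move_linear(np.r_[robot.get_state()["ee_pos"][:2],.0398],velocity=.05)
    place(63); seat(63)
    if abs(g(robot.get_state()["ee_pos"])[0]-63)<4: release()
where()
E
```

```text
grip t 9.78 g [169.1  88.1] z 0.0392 F [-0.3  0.4  3. ] open 59.5
near t 11.14 g [69.7 33.8] z 0.0392 F [-1.9 -1.9  4.3] open 59.5
True
x t 11.73 g [62.6 34.2] z 0.0395 F [ 3.6 -0.8  0.8] open 59.4
True
y t 12.04 g [62.8 29.3] z 0.039 F [1.5 2.3 6.6] open 59.5
 t 13.24 g [63.6 29.8] z 0.0899 F [ 1.1  0.3 -0.7] open 94.0
```

```bash
python3 - <<'E'
from arm import *
import cv2
pick(np.array([.594,.051]),TH+.215)
if robot.get_state()["opening"]>.055:
    robot.move_linear(np.r_[robot.get_state()["ee_pos"][:2],.0398],velocity=.05)
    place(105); seat(105)
    if abs(g(robot.get_state()["ee_pos"])[0]-105)<4: release()
where()
robot.move_ptp(w(190,150,.15),rot(TH+np.pi/2-np.radians(25)));where()
t=robot.grab_frame("top")[112:242,265:450,::-1];s=robot.grab_frame("scene")[190:290,210:385,::-1]
s=cv2.resize(s,None,fx=3,fy=2.9*1);t=cv2.resize(t,None,fx=3,fy=2.4*1.25-0.0)[:300*2]
t=t[:310];s=s[:290]
W=max(s.shape[1],t.shape[1]);pad=lambda a:cv2.copyMakeBorder(a,0,0,0,W-a.shape[1],cv2.BORDER_CONSTANT)
cv2.imwrite("pics/c1.png",np.vstack([pad(t),pad(s)]))
E
```

```text
grip t 15.15 g [240.8  84. ] z 0.0392 F [-0.   0.9  3.1] open 59.6
near t 16.7 g [111.5  33.6] z 0.0392 F [-2.2 -3.5  4.5] open 59.4
True
x t 17.33 g [102.3  34.3] z 0.0395 F [3.4 0.3 2.4] open 59.3
True
y t 17.64 g [102.5  29.3] z 0.039 F [1.2 0.7 5.8] open 59.3
 t 18.84 g [103.4  29.9] z 0.0899 F [ 0.  -0.3  0. ] open 94.1
 t 19.57 g [189.7 149.7] z 0.1496 F [ 0.1 -0.5 -0.1] open 93.9
```

View pics/c1.png

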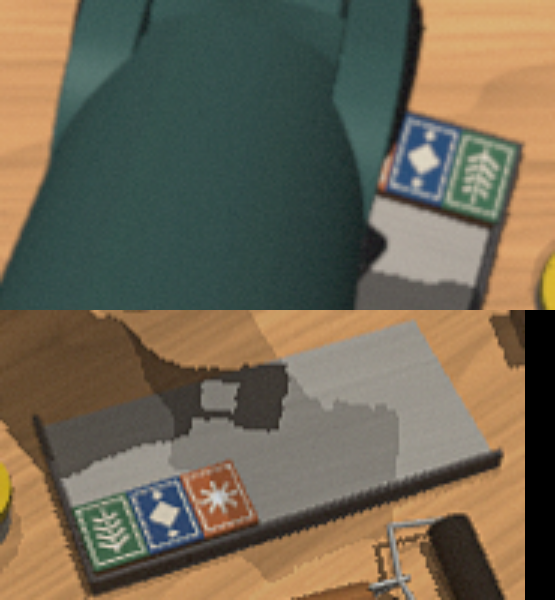

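The row is tidy: leaf, diamond and star run in line from the head rail in the lower view, with leaf at (110,532) and star at (217,497). Next I'll do the two-finger corner press.

```bash
cat >> arm.py <<'E'
ZP=.030
def tgt(x,y,th=None,v=.02): return robot.move_linear(w(x,y,ZP),velocity=v,threshold=th)
E
python3 - <<'E'
from arm import *
robot.gripper_to(.080)
robot.move_linear(w(103,61,.09),velocity=.15)
robot.move_linear(w(103,61,ZP),velocity=.08);where("down")
print(tgt(86,61,10));where("x")
robot.pause(.2);where()
x=g(robot.get_state()["ee_pos"])[0]
print(tgt(x,42,8));where("y");robot.pause(.2);where()
E
```

```text
down t 22.1 g [102.9  60.7] z 0.0303 F [-0.8 -0.3 -0.5] open 79.8
True
x t 22.66 g [94.3 60.9] z 0.03 F [ 2.1 -1.5  1.3] open 80.2
 t 22.86 g [94.3 61. ] z 0.0299 F [ 3.1 -2.1  3. ] open 80.3
True
y t 23.51 g [94.4 50. ] z 0.0292 F [2.1 2.2 3.3] open 79.9
 t 23.71 g [94.6 50.3] z 0.029 F [0.  0.6 0.3] open 80.2
```

```bash
python3 - <<'E'
from arm import *
for x,y in [(93.5,50.3),(92.5,49.8),(92,49.3),(91,48.8),(90,48)]:
    tgt(x,y);robot.pause(.2);where(f"{x},{y}")
    f=F()
    if f[0]>14 and f[1]>14: break
E
```

```text
93.5,50.3 t 24.16 g [94.1 50.3] z 0.03 F [ 5.3 -0.3 -1.1] open 80.3
92.5,49.8 t 24.61 g [93.9 50.2] z 0.0299 F [8.3 3.2 0.2] open 80.0
92,49.3 t 25.06 g [93.8 50.1] z 0.0298 F [11.5  5.3  2.1] open 80.0
91,48.8 t 25.51 g [93.7 50. ] z 0.0297 F [15.   8.7  4.2] open 79.8
90,48 t 25.96 g [93.5 49.9] z 0.0295 F [19.3 12.8  8.1] open 80.1
```

```bash
python3 - <<'E'
from arm import *
import cv2
tgt(90,47.2);robot.pause(.2);where()
s=robot.grab_frame("scene")[225:295,215:330,::-1];t=robot.grab_frame("top")[130:230,330:450,::-1]
a=cv2.resize(s,(575,350),interpolation=cv2.INTER_CUBIC);b=cv2.resize(t,(300,250),interpolation=cv2.INTER_CUBIC)
cv2.imwrite("pics/c2.png",np.vstack([a,cv2.copyMakeBorder(b,0,0,0,275,cv2.BORDER_CONSTANT)]))
E
```

```text
t 26.41 g [93.5 49.8] z 0.0294 F [19.2 16.9 10.8] open 80.1
```

View pics/c2.png

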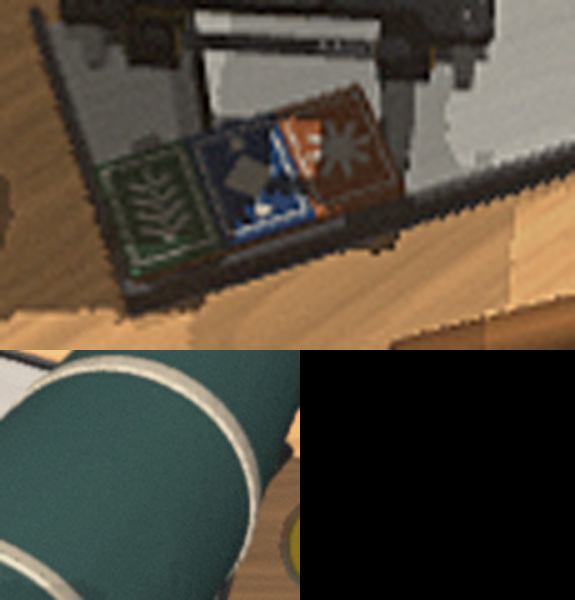

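In the held view (leaf (155,205), diamond (250,180), star (340,145)) the row looks closed. I'll make sure the outer blocks are also flush to the side rail with one flat two-finger push on leaf and star, then press again.

```bash
python3 - <<'E'
from arm import *
robot.move_linear(w(103,60,ZP),velocity=.1)
robot.move_linear(w(103,60,.07),velocity=.15)
robot.gripper_to(.0715)
robot.move_linear(w(63,82,.07),velocity=.12,frame=rot(TH+np.pi/2));where("over")
robot.move_linear(w(63,82,ZP),velocity=.1)
print(tgt(63,66.5,12,.03));robot.pause(.15);where("contact")
y=g(robot.get_state()["ee_pos"])[1]
for d in (1,2,3,4):
    tgt(63,y-d);robot.pause(.15);where(d)
    if F()[1]>15: break
robot.move_linear(w(63,95,ZP),velocity=.1)
robot.move_linear(w(103,95,.07),velocity=.15,frame=rot(TH+np.pi/2-np.radians(25)));where("off")
import cv2
s=robot.grab_frame("scene")[225:295,215:330,::-1]
cv2.imwrite("pics/c3.png",cv2.resize(s,(798,486),interpolation=cv2.INTER_CUBIC))
E
```

```text
over t 28.22 g [63.3 81.7] z 0.07 F [ 0.2 -0.2  0.7] open 71.3
True
contact t 29.38 g [63.1 69.2] z 0.0298 F [1.3 0.6 0.2] open 71.6
1 t 29.77 g [63.1 68.8] z 0.0298 F [0.7 4.4 2.2] open 71.4
2 t 30.18 g [63.1 68.7] z 0.0297 F [ 0.7 11.7  8.5] open 71.4
3 t 30.57 g [63.1 68.6] z 0.0296 F [ 1.3 17.4 14.1] open 71.4
off t 31.6 g [102.8  94.7] z 0.0697 F [-0.3 -1.  -0.6] open 71.5
```

View pics/c3.png

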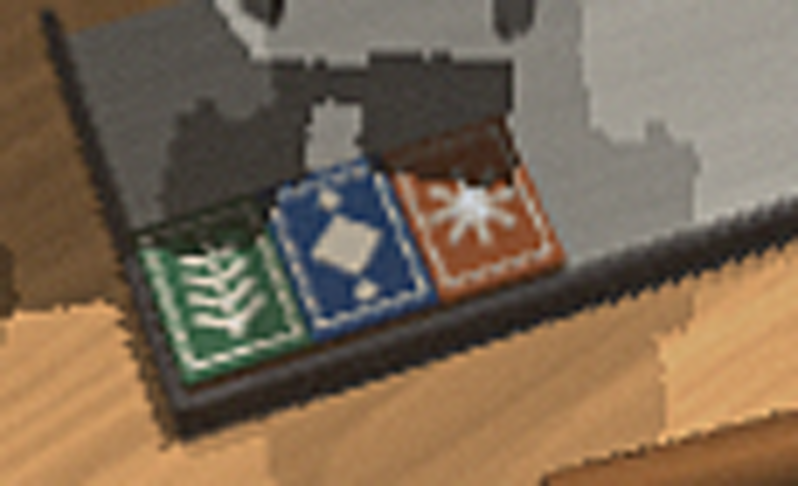

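The row is straight and closed, with lower edges in line from (185,380) to (565,265). Now the final corner press.

```bash
python3 - <<'E'
from arm import *
robot.gripper_to(.080)
robot.move_linear(w(103,61,.07),velocity=.15)
robot.move_linear(w(103,61,ZP),velocity=.1);where("down")
print(tgt(86,61,8));x=g(robot.get_state()["ee_pos"])[0];where("x")
print(tgt(x,42,8));where("y")
for x,y in [(93.5,50.3),(92.5,49.5),(91.5,48.8),(90.5,48),(90,47.2)]:
    tgt(x,y);robot.pause(.2);where(f"{x},{y}")
robot.pause(1);where()
import cv2
s=robot.grab_frame("scene")[225:295,215:330,::-1]
cv2.imwrite("pics/c4.png",cv2.resize(s,(798,486),interpolation=cv2.INTER_CUBIC))
E
```

```text
down t 32.95 g [102.8  61.1] z 0.0299 F [-0.5 -0.8 -0.2] open 79.9
True
x t 33.5 g [94.4 60.8] z 0.0301 F [ 3.3 -0.7  1.4] open 80.1
True
y t 34.14 g [94.5 50.1] z 0.0293 F [1.4 2.1 3.1] open 80.1
93.5,50.3 t 34.59 g [94.1 50.1] z 0.0299 F [ 5.1  0.3 -0.6] open 80.3
92.5,49.5 t 35.04 g [93.9 49.9] z 0.0298 F [9.4 5.1 1.7] open 80.0
91.5,48.8 t 35.49 g [93.8 49.8] z 0.0296 F [13.2  7.3  3.2] open 80.4
90.5,48 t 35.94 g [93.7 49.7] z 0.0295 F [17.  12.7  7.7] open 80.0
90,47.2 t 36.39 g [93.6 49.6] z 0.0293 F [19.4 17.6  9.4] open 80.1
 t 37.39 g [93.6 49.6] z 0.0294 F [20.2 17.5  9.2] open 80.2
```

View pics/c4.png

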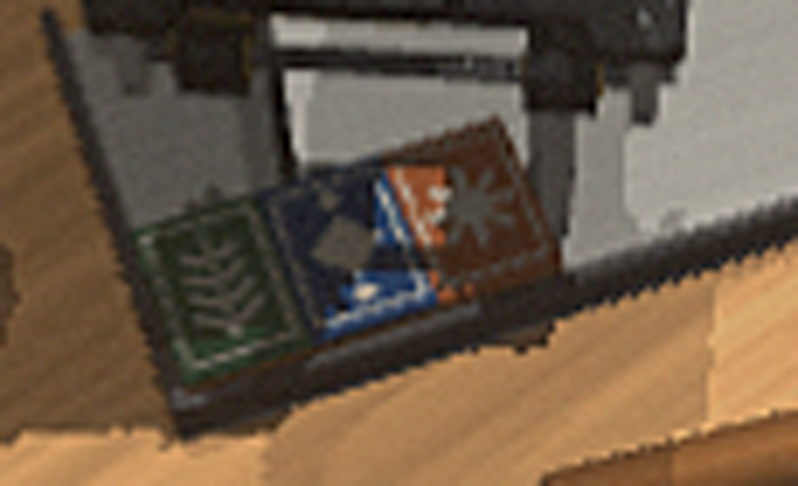

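The row is unchanged: straight and closed, lower edge from (185,380) to (562,270). It is held steadily at about 20 N toward the head rail and 17 N toward the side rail.

```bash
python3 -c "
from rig import robot
print(robot.sign_off())"
```

```text
the job is handed in; nothing more can be done
None
```

The job is handed in: the leaf, diamond and star blocks stand in one tight, square row in the corner, and the arm is still pressing them with about 20 N on the head rail and 17 N on the side rail; flushness was checked only by camera and contact force.

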